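# Find the balance point of a wax paddle

### The job

Take the steel-bladed wooden paddle off its parking rest and balance it across the ridge of the steel balance stand, so that it stays there level by itself when let go. Feel for its balance point while you hold it: set it down on the ridge gently, never let it tip more than 15 degrees out of level, and leave the jars, the tin, the clip bars and the spatula where they are.

Things in the scene. Friction and masses are not known exactly. Their poses are not given: they have to be found in the camera images.
- paddle: Wax paddle along its x axis. Wooden handle 28 mm wide, 20 mm thick, x = -220 to +120 mm, flat underside; then a steel blade 66 mm wide, 4 mm thick, at mid-thickness, to a round end at x = +253 mm. Origin on the handle's underside, z up. Mass 0.2 to 0.5 kg; handle and blade weights vary unseen: the balance point lies on the x axis anywhere from x = -15 to +80 mm.
- stand: Balance stand, fixed to the table: base plate 110 x 90 x 12 mm, an upright steel plate with sloping cheeks. Its origin is at the table top under its middle; the ridge runs along its y axis, z up.
- ridge (a point): Middle of the ridge's top, 80 mm above the table: a flat edge with a rubber strip, 12 mm wide (stand's x) and 60 mm long (stand's y); the cheeks end about 10 mm lower. The paddle is to lie across it, along the stand's x, either way round. It stays level only if its balance point lies over the 12 mm width. Jolted, it may rock for a few seconds.
- rest: Parking rest, fixed: board 300 x 50 x 10 mm with two cross bars, tops 40 mm above the table, 18 mm long (x), 60 mm wide (y), at x = -140 and +105 mm. Origin at the table top. The paddle lies along its x on the bars, origins within 10 mm of each other; between the bars the handle is 30 mm clear of the board.
- jar_a: White ceramic candle jar, open, 72 mm across, 95 mm high, origin under its base; stands beside the stand. Bystander.
- jar_b: White ceramic candle jar like the other, towards the far edge, in the middle. Bystander.
- tin: Round aluminium candle tin, 64 mm across, 45 mm high, origin under its base; stands beside the stand. Bystander.
- clip_a: Flat wooden wick clip bar 90 x 12 x 6 mm lying beside the rest. Bystander.
- clip_b: Flat wooden wick clip bar 90 x 12 x 6 mm lying on the other side of the rest. Bystander.
- spatula: Spatula lying to the right of the work area. Bystander.
Things that resemble listed ones, but are neither listed nor needed, are in the scene too. What is shaped like the stand but blue, red or turquoise is not meant.

How it is judged (in metres and radians):
On the way:
1. the paddle is lifted clear of the rest (contact force between paddle and rest below 0.05 N and height (world z) of paddle above 0.055 m), for 0.2 s.
At the end, for the whole second after the job is handed in: The paddle lies by itself across the ridge of the stand (its length within 0.4 rad of square to the ridge), level within 0.05 rad, at ridge height, let go and still but for a last faint rocking (under 0.3 rad/s) (contact force between paddle and stand above 1 N and angle between paddle's own x axis and vertical between 1.521 and 1.621 rad and angle between the x axis of paddle and the x axis of stand, either way round below 0.4 rad and z of paddle in the frame of stand between 0.07 and 0.105 m and linear speed of paddle below 0.05 m/s and angular speed of paddle below 0.3 rad/s); the robot touches nothing.
It fails at once if the paddle is pressed or dropped on the stand with more than 20 N (contact force between paddle and stand above 20 N).
It fails at once if the paddle tips more than 15 degrees out of level (0.27 rad) (angle between paddle's own x axis and vertical below 1.301 rad or angle between paddle's own x axis and vertical above 1.841 rad).
It fails at once if a bystander is moved by more than 30 mm (distance of any of jar_a, jar_b, tin, clip_a, clip_b, spatula from where it was at the start of the episode above 0.03 m).
It also fails if it takes over 64 s, if anything falls off the work surface, if the arm or the gripper's body presses on something with over 40 N, if the wrist force passes 120 N, or if a joint passes its speed limit or range.

### The arm

A 7-joint arm with a two-finger parallel gripper is mounted at the origin on the work surface. World frame = base frame: x ahead of the robot, y to its left, z up, the work surface at z = 0. Lengths are in mm, angles in rad, forces in N, time in s.
With the tool pointing down it reaches from about 425 to 1025 mm from the base axis. Payload 9.4 kg.
Tool frame: the origin (TCP) lies between the finger pads; the fingertips stand 17 mm ahead of it and the grasp point (between the pads) lies 2 mm behind it; z points along the fingers, y is the line along which they close (so a half turn about z gives the same grasp; the last joint's range is limited). The gripper opens to 85 mm and grips with 20 to 120 N. Pads are 22 mm wide; open, the fingers measure 114 mm over their backs; the gripper's body (76 mm by 85 mm) begins 54 mm behind the grasp point. The pads swing forward as they close: fully open they stand 13 mm farther back than shut.
Start: joints at [-1.378, 0.599, -0.003, 1.599, 0.002, 0.943, -0.08], TCP at [193.246, 698.771, 212.375] pointing down, gripper open.
Joint ranges: [-2.57, 2.57], [-0.35, 1.97], [-1.29, 1.29], [0.11, 2.56], [-1.05, 4.19], [0.11, 1.86], [-2.63, 2.63]. Speed limits (rad/s): [2.22, 2.22, 3.01, 3.01, 3.14, 3.14, 3.14].

### API

Orientations are given as a unit quaternion [w, x, y, z].
In Python, from workcell import sensors, read_camera, calibration, env gives the robot as it stands.
- The arm moves only by the tool drive_tool, never from a script. Its argument "increments" is a list of rows, each a list of 2 entries, a list of its own where there are three numbers: the shift along the tool's x, y, z in mm, then the turn, a rotation vector about the tool's x, y, z in rad. In form: [[[tx, ty, tz], [wx, wy, wz]], ...]. A call has exactly 8 rows; each row shifts and turns the commanded pose from where the row before left it, along the tool's axes as they then stand; what a row does not reach is not made up. A row lasts 1/10 s, in which the tool goes at most 50 mm and 8.59 degrees, less where a joint would pass 70% of its speed; a pose out of reach is approached as far as the arm can. A call is refused whole if a number of a shift passes 50 or a number of a turn 0.15, either way. A call with a gripper value outside its range is refused whole. "jaw" is the finger opening in mm, from 0 to 85.4, set as the call begins (left out, the last holds). The fingers move at their own pace and stop on an object; "newtons" is the grip in N (left out, the last holds). Time passes only in rows, so rows that do not move let the fingers close, or fill a call up. It gives the time, the measured TCP pose, the force, the opening and the grip force at its end, in the units of the state.
- sensors.sense(): the state, without advancing time (a new reading comes with each control period).
- read_camera(name): name is "side" or "top"; returns the picture (384x512x3 uint8, red, green, blue); there is no depth.
- calibration(name): a dict with "fx", "fy", "cx", "cy" (pixels), "view" (4x4, takes a point from world to camera coordinates). Camera axes: x right, y up, looking along -z (the intrinsics and any distortion apply to the point x, -y, -z); pixel columns grow to the right and rows downward; lengths in mm; the calibration is good to about 2 mm. A picture is of the moment at which its call begins. calibration takes no time and is no camera call.
- env.job_done(): hands the job in; it is judged then, once.
The state is a dict: "clock": time; "joint_pos": joint angles; "joint_velocities": joint speeds; "joint_efforts": joint torques, N m; "ee_pos": TCP position; "tool_rot": TCP orientation; "contact_force": force on the tool from outside, world axes, zero at the start; "ft_torque": the same for the moment, N m; "gripper_width": finger opening in mm; "gripper_force": force on a finger pad.
Only numpy, scipy, OpenCV 4.12 (cv2) and the standard library are available. Lean on these libraries where they do the work, as an engineer would, in place of code of your own. Each camera call takes 0.05 s, during which the arm holds its last target. There are 200 camera calls.

## Working session

There is one attempt and no reset: what is moved stays moved. The work goes in short steps, Python scripts to look and compute and a tool call to move; the robot and the scene stay as the last step left them, time stands still between calls to the robot, and variables do not carry over. Pictures are saved under pics/ and viewed, at most 10 in all, crops included, and the job is handed in when it is done.

Besides the shell and the picture viewer there is one more tool, called after ">>>" as name(argument=value, ...), one argument or row to a line, values as JSON. drive_tool: Moves the arm, as the interface text tells. Its arguments: {"type":"object","properties":{"increments":{"type":"array","items":{"type":"array"}},"jaw":{"type":"number"},"newtons":{"type":"number"}},"required":["increments"]}

```bash
mkdir -p pics; python3 - <<'E'
from workcell import sensors, read_camera, calibration, env
import cv2,numpy as np
for n in("side","top"):
    cv2.imwrite(f"pics/{n}0.png",cv2.cvtColor(read_camera(n),cv2.COLOR_RGB2BGR))
    c=calibration(n);print(n,{k:np.round(v,4).tolist() for k,v in c.items()})
s=sensors.sense();print(s)
E
```

```text
side {'fx': 354.1967, 'fy': 354.1967, 'cx': 254.6894, 'cy': 191.1479, 'view': [[0.9887, -0.15, 0.0049, -607.769], [0.0976, 0.6676, 0.7381, -87.7377], [-0.114, -0.7292, 0.6747, -1255.9267], [0.0, 0.0, 0.0, 1.0]]}
top {'fx': 346.78, 'fy': 346.78, 'cx': 252.1323, 'cy': 188.4612, 'view': [[-0.0271, -0.9996, -0.0039, -35.3488], [0.9879, -0.0274, 0.1529, -590.6404], [-0.153, 0.0003, 0.9882, -1208.2485], [0.0, 0.0, 0.0, 1.0]]}
{'clock': 0.1, 'joint_pos': array([-1.37768854,  0.60005325, -0.00253766,  1.60004055,  0.00181128,
        0.94291543, -0.07982886]), 'joint_velocities': array([ 0.00239977, -0.00022924,  0.00088782, -0.00084474, -0.00069209,
        0.0008377 ,  0.00026443]), 'joint_efforts': array([ 6.01691907e-03, -7.77997112e+01,  1.57010000e+00, -2.58626568e+01,
        1.26483582e-02,  5.64424918e-03,  9.42648711e-06]), 'ee_pos': array([193.14789795, 698.33413082, 211.60088601]), 'tool_rot': array([-2.32735215e-05,  1.34479421e-01,  9.90916134e-01, -7.06952277e-04]), 'contact_force': array([ 1.04150657, -0.0445572 , -0.91009406]), 'ft_torque': array([-0.04220653,  0.02354662,  0.00131743]), 'gripper_force': 0.0, 'gripper_width': 85.50097966028702}
```

View pics/side0.png

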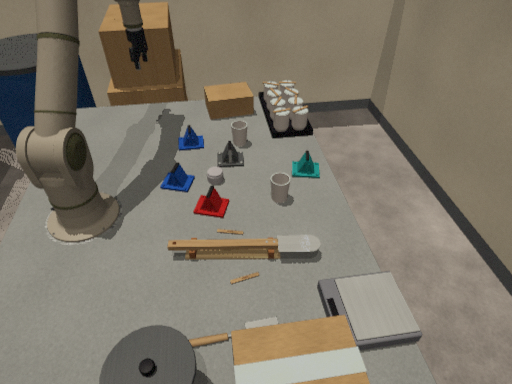

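View pics/top0.png

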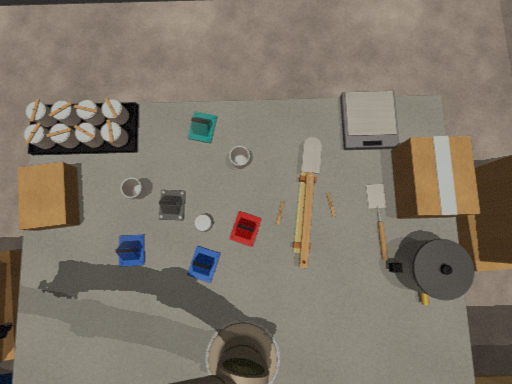

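The top view shows the steel stand at (172,205) and the paddle at (308,200), with its blade up at (312,155) and its handle end at (304,265). Things that could be mistaken for the stand are blue (131,250), blue (204,264), red (246,228) and turquoise (203,127). I choose the grey one, with jar_a at (132,187) and the tin at (203,222) beside it. I'll measure next.

```bash
cat > h.py <<'E'
import numpy as np,cv2
from workcell import sensors, read_camera, calibration, env
def ray(n,uv):
    c=calibration(n);V=np.array(c["view"]);R=V[:3,:3];t=V[:3,3]
    u,v=uv;d=R.T@np.array([(u-c["cx"])/c["fx"],-(v-c["cy"])/c["fy"],-1.]);return -R.T@t,d
def onz(n,uv,z):
    o,d=ray(n,uv);return o+d*(z-o[2])/d[2]
def proj(n,p):
    c=calibration(n);V=np.array(c["view"]);q=V[:3,:3]@np.array(p,float)+V[:3,3]
    return np.array([c["cx"]+c["fx"]*q[0]/-q[2],c["cy"]-c["fy"]*q[1]/-q[2]])
def inter(a,ua,b,ub):
    o1,d1=ray(a,ua);o2,d2=ray(b,ub);s=np.linalg.lstsq(np.c_[d1,-d2],o2-o1,rcond=None)[0]
    p,q=o1+d1*s[0],o2+d2*s[1];return (p+q)/2,np.linalg.norm(p-q)
E
python3 - <<'E'
from h import *
im=cv2.imread("pics/top0.png");sd=cv2.imread("pics/side0.png")
a=cv2.resize(im[170:240,110:230],None,fx=5,fy=5,interpolation=cv2.INTER_CUBIC)
b=cv2.resize(sd[125:185,190:300],None,fx=5,fy=5,interpolation=cv2.INTER_CUBIC)
c=cv2.resize(im[130:275,270:345],None,fx=4,fy=4,interpolation=cv2.INTER_CUBIC)[:,:]
L=np.zeros((600,800,3),np.uint8)
L[:280,:480]=cv2.resize(a,(480,280));L[290:530,:440]=cv2.resize(b,(440,240));L[:580,490:790]=c
cv2.imwrite("pics/crop1.png",L)
hsv=cv2.cvtColor(im,cv2.COLOR_BGR2HSV)
print(hsv[185:260:15,308].tolist(),hsv[205,172],hsv[205,150],hsv[150,312])
E
```

```text
[[17, 128, 169], [17, 125, 173], [16, 126, 174], [17, 124, 179], [16, 133, 173]] [13 25 71] [ 20  28 138] [ 17  21 172]
```

View pics/crop1.png

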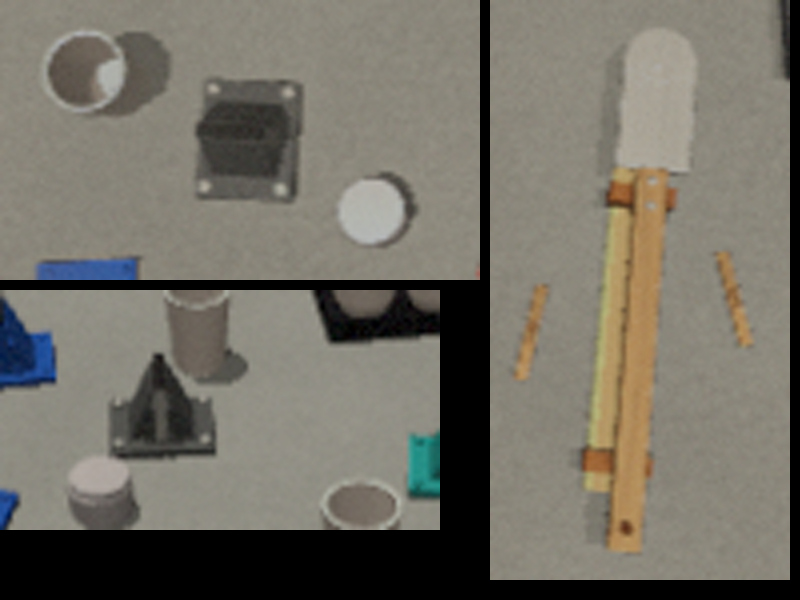

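The crop confirms it: a grey stand with four bolts, ridge running along the image's horizontal, and jar and tin clear of it. The paddle has its handle end at crop (625,550) and its blade tip at (662,28).

```bash
python3 - <<'E'
from h import *
P=lambda u,v:(110+u/4,170+v/4)
Q=lambda u,v:(270+(u-490)/4,130+v/4)
b=np.array([onz("top",P(*p),14) for p in[(213,88),(289,92),(204,187),(281,189)]]);print(b.round(),b.mean(0).round(1))
d=b[:2].mean(0)-b[2:].mean(0);print("yaw",np.arctan2(d[1],d[0]),"w",np.linalg.norm(b[0]-b[1]),np.linalg.norm(d))
r=np.array([onz("top",P(*p),80) for p in[(197,130),(268,134)]]);print("ridge",r.round(1),r.mean(0))
h=onz("top",Q(625,550),60);j=onz("top",Q(652.5,169),60);t=onz("top",Q(662,28),52)
print(h,j,t);d=j-h;print("len",np.linalg.norm(d),"yaw",np.arctan2(d[1],d[0]),np.linalg.norm(t-h))
u=d/np.linalg.norm(d);print("origin",h+220*u,"cog range",h+205*u,h+300*u)
# masked handle & other view
for n in("side",):
    sd=cv2.imread("pics/side0.png");print(proj(n,h),proj(n,j),proj(n,t),proj(n,[*r.mean(0)[:2],80]))
for n,p in dict(jar=(85,70),tin=(372,212)).items():print(n,onz("top",P(*p),{'jar':95,'tin':45}[n]).round())
E
```

```text
[[590. 278.  14.]
 [584. 208.  14.]
 [499. 285.  14.]
 [495. 215.  14.]] [542.1 246.3  14. ]
yaw -0.07795931175246758 w 70.65628247087528 90.76870911598719
ridge [[543.4 274.4  80. ]
 [538.2 212.3  80. ]] [540.83626901 243.33631264  80.        ]
[ 306.5306596  -221.99076369   60.        ] [ 640.31316111 -263.38334909   60.        ] [ 773.63968031 -280.48329606   52.        ]
len 336.3392698487471 yaw -0.12338074824453979 470.8250349818373
origin [ 524.85827376 -249.06571332   60.        ] cog range [ 509.97230006 -247.21969402   60.        ] [ 604.25013345 -258.91114954   60.        ]
[166.46620847 243.77615229] [275.71787642 241.80039998] [318.6459784  242.80879047] [227.85879397 145.29357145]
jar [597. 368.  95.]
tin [470. 127.  45.]
```

>>> drive_tool(
  increments=[
    [[-27, -22, -4], [0, 0, 0]],
    [[-27, -22, -4], [0, 0, 0]],
    [[-27, -22, -4], [0, 0, 0]],
    [[-27, -22, -4], [0, 0, 0]],
    [[-27, -22, -4], [0, 0, 0]],
    [[-27, -22, -4], [0, 0, 0]],
    [[-27, -22, -4], [0, 0, 0]],
    [[-27, -22, -4], [0, 0, 0]],
  ],
  jaw=85,
)

```text
clock: 0.9
ee_pos: [355.1, 470.1, 244.3]
tool_rot: [-0.0, 0.134, 0.991, -0.0]
contact_force: [1.5, 0.5, 0.2]
gripper_width: 85.2
gripper_force: 0.0
```

>>> drive_tool(
  increments=[
    [[-27, -22, -4], [0, 0, 0]],
    [[-27, -22, -4], [0, 0, 0]],
    [[-27, -22, -4], [0, 0, 0]],
    [[-27, -22, -4], [0, 0, 0]],
    [[-27, -22, -4], [0, 0, 0]],
    [[-27, -22, -4], [0, 0, 0]],
    [[-27, -22, -4], [0, 0, 0]],
    [[-27, -22, -4], [0, 0, 0]],
  ],
)

```text
clock: 1.7
ee_pos: [516.3, 243.0, 276.4]
tool_rot: [-0.0, 0.134, 0.991, -0.0]
contact_force: [-0.2, 0.8, -0.7]
gripper_width: 85.2
gripper_force: 0.0
```

>>> drive_tool(
  increments=[
    [[-11, -29, 6], [0, 0, 0]],
    [[-11, -29, 6], [0, 0, 0]],
    [[-11, -29, 6], [0, 0, 0]],
    [[-11, -29, 6], [0, 0, 0]],
    [[-11, -29, 6], [0, 0, 0]],
    [[-11, -29, 6], [0, 0, 0]],
    [[-11, -29, 6], [0, 0, 0]],
    [[-11, -29, 6], [0, 0, 0]],
  ],
)

```text
clock: 2.5
ee_pos: [538.6, -3.9, 228.0]
tool_rot: [-0.0, 0.134, 0.991, -0.0]
contact_force: [-0.6, 1.6, 0.2]
gripper_width: 85.3
gripper_force: 0.0
```

>>> drive_tool(
  increments=[
    [[-11, -29, 10], [0, 0, 0]],
    [[-11, -29, 10], [0, 0, 0]],
    [[-11, -29, 10], [0, 0, 0]],
    [[-11, -29, 10], [0, 0, 0]],
    [[-11, -29, 10], [0, 0, 0]],
    [[-11, -29, 10], [0, 0, 0]],
    [[-11, -29, 10], [0, 0, 0]],
    [[-11, -29, 10], [0, 0, -0.147]],
  ],
)

```text
clock: 3.3
ee_pos: [561.7, -250.6, 147.6]
tool_rot: [-0.0, 0.061, 0.998, 0.0]
contact_force: [-0.1, -0.8, -0.2]
gripper_width: 85.4
gripper_force: 0.0
```

```bash
python3 - <<'E'
from h import *
from scipy.spatial.transform import Rotation as Ro
s=sensors.sense();q=s["tool_rot"];R=Ro.from_quat(np.r_[q[1:],q[0]]).as_matrix()
u=np.array([np.cos(-.123),np.sin(-.123),0]);g=np.array([525,-249,58])+32*u;g[2]=58
print(s["ee_pos"],"y yaw",np.arctan2(R[1,1],R[0,1]),"want",np.pi/2-.123,"tool shift",R.T@(g-s["ee_pos"]),s["joint_pos"].round(2))
im=cv2.cvtColor(read_camera("top"),cv2.COLOR_RGB2BGR)
sd=cv2.cvtColor(read_camera("side"),cv2.COLOR_RGB2BGR)
L=np.vstack([cv2.resize(im[120:280,230:400],(425,400)),np.zeros((0,425,3),np.uint8)])
L2=cv2.resize(sd[170:290,140:350],(375,214));o=np.zeros((400,800,3),np.uint8);o[:,:425]=L;o[:214,425:]=L2
cv2.imwrite("pics/above.png",o);print(proj("top",g+[0,0,2]),proj("side",g+[0,0,2]))
E
```

```text
[ 561.68636937 -250.62544967  147.57280681] y yaw 1.4495117155330242 want 1.4477963267948966 tool shift [ 4.5447775  -2.88587436 89.57613414] [ 0.29  0.54  0.06  1.92 -0.05  0.68  1.82]
[308.93053954 195.35484869] [248.51209275 242.26841924]
```

View pics/above.png

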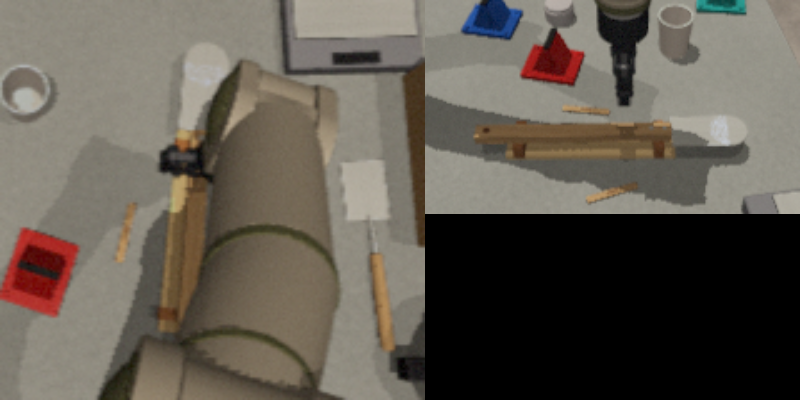

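The gripper stands over the handle between the bars, with its fingers straddling it at crop (182,160). I go down.

>>> drive_tool(
  increments=[
    [[2, -1, 15], [0, 0, 0]],
    [[2.5, -2, 15], [0, 0, 0]],
    [[0, 0, 15], [0, 0, 0]],
    [[0, 0, 15], [0, 0, 0]],
    [[0, 0, 12], [0, 0, 0]],
    [[0, 0, 10], [0, 0, 0]],
    [[0, 0, 7.5], [0, 0, 0]],
    [[0, 0, 0], [0, 0, 0]],
  ],
)

```text
clock: 4.2
ee_pos: [556.5, -251.9, 58.0]
tool_rot: [-0.001, 0.061, 0.998, 0.0]
contact_force: [-0.8, -0.0, 0.0]
gripper_width: 84.8
gripper_force: 0.0
```

```bash
python3 -c "
from h import *
for i in range(3):
  s=sensors.sense();print(s['ee_pos'],s['contact_force'],s['ft_torque']);read_camera('side')"
```

```text
[ 556.54910516 -251.86117162   57.99723584] [-0.83101323 -0.0289291   0.03232445] [ 0.01254087 -0.01948489 -0.01010299]
[ 556.81931533 -252.06269369   58.6179344 ] [0.00889666 0.66249168 0.20510364] [-0.02615887 -0.01063543 -0.02640186]
[ 557.11275473 -252.1866639    59.06043299] [-0.16651393 -0.38971149 -0.53751099] [-0.02075573 -0.01983479 -0.0645898 ]
```

>>> drive_tool(
  increments=[
    [[0, 0, 0], [0, 0, 0]],
    [[0, 0, 0], [0, 0, 0]],
    [[0, 0, 0], [0, 0, 0]],
    [[0, 0, 0], [0, 0, 0]],
    [[0, 0, 0], [0, 0, 0]],
    [[0, 0, 0], [0, 0, 0]],
    [[0, 0, 0], [0, 0, 0]],
    [[0, 0, 0], [0, 0, 0]],
  ],
  jaw=20,
  newtons=80,
)

```text
clock: 5.15
ee_pos: [556.9, -252.2, 58.9]
tool_rot: [0.0, 0.061, 0.998, 0.0]
contact_force: [-0.2, 0.5, 0.9]
gripper_width: 20.1
gripper_force: 0.0
```

```bash
python3 - <<'E'
from h import *
im=cv2.cvtColor(read_camera("top"),cv2.COLOR_RGB2BGR)
sd=cv2.cvtColor(read_camera("side"),cv2.COLOR_RGB2BGR)
o=np.zeros((400,800,3),np.uint8);o[:,:300]=cv2.resize(im[130:270,260:365],(300,400));o[:400,300:]=cv2.resize(sd[180:280,180:305],(500,400))
cv2.imwrite("pics/g.png",o);print(proj("top",sensors.sense()["ee_pos"]),proj("side",sensors.sense()["ee_pos"]))
E
```

```text
[308.66489201 195.35143758] [248.53889345 242.29964095]
```

View pics/g.png

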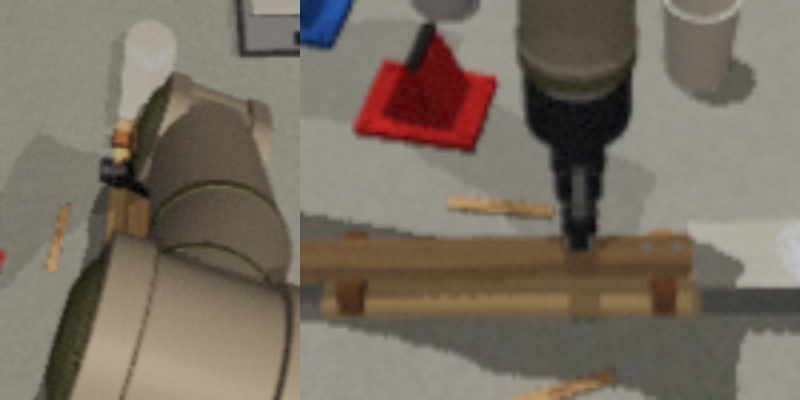

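The jaws read 20.1 mm with no force, so nothing is gripped. In the side view the fingertip ends at crop (578,248), on the handle's top face, so the tips seem higher than I assumed. I open, go 12 mm lower and close again.

>>> drive_tool(
  increments=[
    [[0, 0, 0], [0, 0, 0]],
    [[0, 0, 0], [0, 0, 0]],
    [[0, 0, 0], [0, 0, 0]],
    [[0, 0, 0], [0, 0, 0]],
    [[0, 0, 0], [0, 0, 0]],
    [[0, 0, 4], [0, 0, 0]],
    [[0, 0, 4], [0, 0, 0]],
    [[0, 0, 4], [0, 0, 0]],
  ],
  jaw=85,
)

```text
clock: 6.05
ee_pos: [556.8, -252.2, 46.4]
tool_rot: [-0.0, 0.061, 0.998, 0.0]
contact_force: [-0.5, -0.4, -0.7]
gripper_width: 85.4
gripper_force: 0.0
```

>>> drive_tool(
  increments=[
    [[0, 0, 0], [0, 0, 0]],
    [[0, 0, 0], [0, 0, 0]],
    [[0, 0, 0], [0, 0, 0]],
    [[0, 0, 0], [0, 0, 0]],
    [[0, 0, 0], [0, 0, 0]],
    [[0, 0, 0], [0, 0, 0]],
    [[0, 0, 0], [0, 0, 0]],
    [[0, 0, 0], [0, 0, 0]],
  ],
  jaw=20,
)

```text
clock: 6.85
ee_pos: [557.0, -252.2, 47.0]
tool_rot: [0.0, 0.061, 0.998, -0.0]
contact_force: [-0.4, -0.1, 0.6]
gripper_width: 19.9
gripper_force: 0.0
```

```bash
python3 - <<'E'
from h import *
sd=cv2.cvtColor(read_camera("side"),cv2.COLOR_RGB2BGR)
cv2.imwrite("pics/g2.png",cv2.resize(sd[200:275,200:300],(800,600),interpolation=cv2.INTER_CUBIC))
s=sensors.sense();print(s['contact_force'],s['ft_torque'],s['gripper_width'],s['gripper_force'],[proj("side",[557,y,z]).round(1).tolist() for y,z in((-266,60),(-266,40),(-238,60),(-266,10))])
E
```

```text
[ 0.29256241 -0.13838925  0.50133934] [ 0.01950195  0.09246591 -0.04455764] 19.7338533478716 0.0 [[249.2, 245.6], [249.2, 249.6], [247.9, 238.6], [249.3, 255.6]]
```

View pics/g2.png

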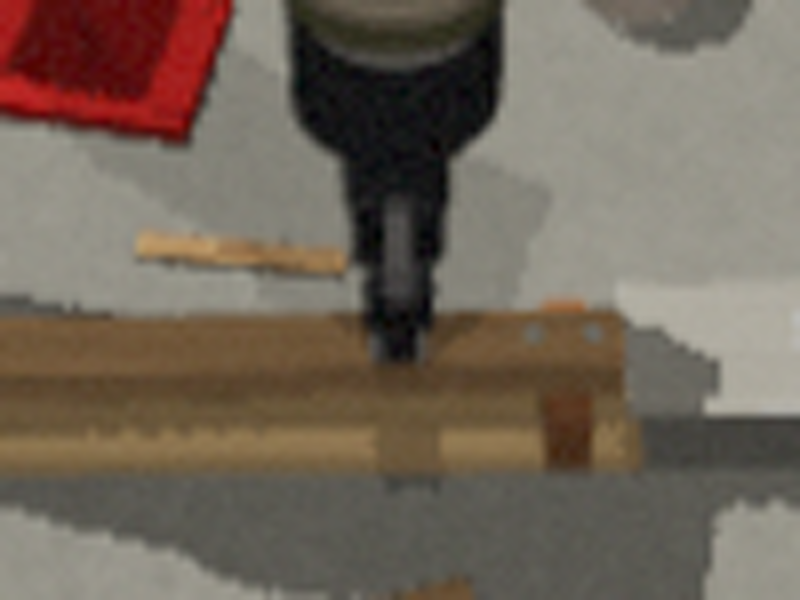

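The tip is still over the top face, at crop (400,360), so the real tips stand about 30 mm higher than the description implies. I open, go 16 mm lower and close again.

>>> drive_tool(
  increments=[
    [[0, 0, 0], [0, 0, 0]],
    [[0, 0, 0], [0, 0, 0]],
    [[0, 0, 0], [0, 0, 0]],
    [[0, 0, 0], [0, 0, 0]],
    [[0, 0, 4], [0, 0, 0]],
    [[0, 0, 4], [0, 0, 0]],
    [[0, 0, 4], [0, 0, 0]],
    [[0, 0, 4], [0, 0, 0]],
  ],
  jaw=85,
)

```text
clock: 7.7
ee_pos: [556.8, -252.1, 30.4]
tool_rot: [-0.0, 0.061, 0.998, 0.0]
contact_force: [0.4, 0.9, 0.7]
gripper_width: 85.1
gripper_force: 0.0
```

>>> drive_tool(
  increments=[
    [[0, 0, 0], [0, 0, 0]],
    [[0, 0, 0], [0, 0, 0]],
    [[0, 0, 0], [0, 0, 0]],
    [[0, 0, 0], [0, 0, 0]],
    [[0, 0, 0], [0, 0, 0]],
    [[0, 0, 0], [0, 0, 0]],
    [[0, 0, 0], [0, 0, 0]],
    [[0, 0, 0], [0, 0, 0]],
  ],
  jaw=20,
)

```text
clock: 8.5
ee_pos: [557.1, -252.3, 31.5]
tool_rot: [0.0, 0.061, 0.998, -0.0]
contact_force: [-1.6, 0.5, 5.7]
gripper_width: 25.8
gripper_force: 79.2
```

Gripped: 79 N at 25.8 mm. I lift slowly and feel.

>>> drive_tool(
  increments=[
    [[0, 0, -1], [0, 0, 0]],
    [[0, 0, -1], [0, 0, 0]],
    [[0, 0, -1], [0, 0, 0]],
    [[0, 0, -1], [0, 0, 0]],
    [[0, 0, -1], [0, 0, 0]],
    [[0, 0, -1], [0, 0, 0]],
    [[0, 0, -1], [0, 0, 0]],
    [[0, 0, 0], [0, 0, 0]],
  ],
)

```text
clock: 9.3
ee_pos: [557.0, -252.2, 38.1]
tool_rot: [0.0, 0.061, 0.998, -0.0]
contact_force: [0.3, 0.2, -4.1]
gripper_width: 25.6
gripper_force: 78.9
```

```bash
cat >> h.py <<'E'
def wrench(n=8):
    A=[]
    for i in range(n):
        sd=read_camera("side");s=sensors.sense();A.append(np.r_[s['contact_force'],s['ft_torque']])
    A=np.array(A);print("F,T",A.mean(0).round(3),"sd",A.std(0).round(3),"ee",s['ee_pos'].round(1),s['tool_rot'].round(4),s['gripper_width'],s['clock'])
    return A.mean(0),sd
E
python3 - <<'E'
from h import *
wrench()
E
```

```text
F,T [ 0.028  0.045 -3.784  0.012  0.113 -0.009] sd [0.361 0.354 0.373 0.018 0.024 0.015] ee [ 556.9 -252.2   37.9] [-0.      0.0613  0.9981  0.    ] 25.57043280632635 9.7
```

>>> drive_tool(
  increments=[
    [[0, 0, -6], [0, 0, 0]],
    [[0, 0, -10], [0, 0, 0]],
    [[0, 0, -14], [0, 0, 0]],
    [[0, 0, -16], [0, 0, 0]],
    [[0, 0, -16], [0, 0, 0]],
    [[0, 0, -14], [0, 0, 0]],
    [[0, 0, -9], [0, 0, 0]],
    [[0, 0, -5], [0, 0, 0]],
  ],
)

```text
clock: 10.5
ee_pos: [557.3, -252.3, 129.3]
tool_rot: [0.001, 0.061, 0.998, -0.0]
contact_force: [0.7, -0.8, -3.4]
gripper_width: 25.6
gripper_force: 79.0
```

```bash
python3 - <<'E'
from h import *
read_camera("side");read_camera("side");read_camera("side")
_,sd=wrench(30)
sd=cv2.cvtColor(sd,cv2.COLOR_RGB2BGR)
cv2.imwrite("pics/l.png",cv2.resize(sd[170:270,140:350],(800,381),interpolation=cv2.INTER_CUBIC))
E
```

```text
F,T [-0.051 -0.016 -3.774  0.007  0.11  -0.007] sd [0.411 0.44  0.44  0.034 0.028 0.025] ee [ 557.  -252.2  127.9] [ 0.      0.0614  0.9981 -0.    ] 25.25016747608597 12.15
```

View pics/l.png

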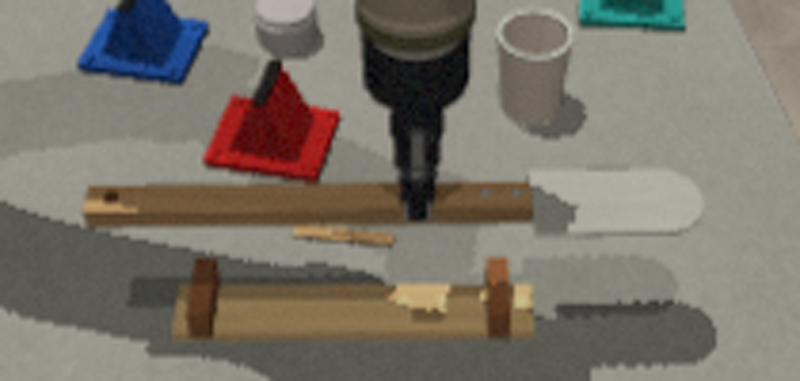

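The paddle is lifted and level, with the handle end at crop (85,205), the fingers at (418,215) and the blade end at (700,200). It weighs about 3.8 N, and its balance point is about 29 mm towards the blade from the grip. I carry it over to the stand.

>>> drive_tool(
  increments=[
    [[1.3, 6, 0], [0, 0, 0]],
    [[2.6, 12, 0], [0, 0, 0]],
    [[3.9, 18, 0], [0, 0, 0]],
    [[4.7, 22, 0], [0, 0, 0]],
    [[5.2, 24, 0], [0, 0, 0]],
    [[5.2, 24, 0], [0, 0, 0]],
    [[5.2, 24, 0], [0, 0, 0]],
    [[5.2, 24, 0], [0, 0, 0]],
  ],
)

```text
clock: 12.95
ee_pos: [542.3, -93.0, 128.0]
tool_rot: [-0.0, 0.061, 0.998, 0.0]
contact_force: [0.3, -0.0, -4.3]
gripper_width: 25.3
gripper_force: 79.0
```

>>> drive_tool(
  increments=[
    [[5.2, 24, 0], [0, 0, 0]],
    [[5.2, 24, 0], [0, 0, 0]],
    [[5.2, 24, 0], [0, 0, 0]],
    [[5.2, 24, 0], [0, 0, 0]],
    [[5.2, 24, 0], [0, 0, 0]],
    [[5.2, 24, 0], [0, 0, 0]],
    [[5.2, 24, 0], [0, 0, 0]],
    [[5.2, 24, 0], [0, 0, 0]],
  ],
)

```text
clock: 13.75
ee_pos: [524.2, 102.5, 128.0]
tool_rot: [-0.0, 0.061, 0.998, 0.0]
contact_force: [1.1, 0.9, -3.4]
gripper_width: 25.4
gripper_force: 79.0
```

>>> drive_tool(
  increments=[
    [[5.2, 24, 0], [0, 0, 0]],
    [[5.2, 24, 0], [0, 0, 0]],
    [[5.2, 24, 0], [0, 0, 0]],
    [[4.7, 22, 0], [0, 0, 0]],
    [[4.3, 20, 0], [0, 0, 0]],
    [[3.2, 15, 0], [0, 0, -0.02]],
    [[2, 9, 0], [0, 0, -0.02]],
    [[1, 5, 0], [0, 0, -0.005]],
  ],
)

```text
clock: 14.55
ee_pos: [511.1, 246.9, 127.9]
tool_rot: [-0.0, 0.038, 0.999, 0.0]
contact_force: [0.6, -0.5, -4.5]
gripper_width: 25.5
gripper_force: 79.1
```

```bash
python3 - <<'E'
from h import *
from scipy.spatial.transform import Rotation as Ro
read_camera("side")
w,sd=wrench(20);top=cv2.cvtColor(read_camera("top"),cv2.COLOR_RGB2BGR)
sd=cv2.cvtColor(sd,cv2.COLOR_RGB2BGR)
o=np.zeros((560,800,3),np.uint8);o[:,:400]=cv2.resize(top[120:288,100:220],(400,560));o[:320,400:]=cv2.resize(sd[85:185,150:275],(400,320))
cv2.imwrite("pics/st.png",o)
s=sensors.sense();q=s["tool_rot"];R=Ro.from_quat(np.r_[q[1:],q[0]]).as_matrix()
pu=-R[:,0];off=-w[4]/w[2];cog=s["ee_pos"]+off*pu
print("off",off,"cog",cog,"yaw",np.arctan2(pu[1],pu[0]),"shift",R.T@(np.array([541.5,244.8,0])-cog))
E
```

```text
F,T [ 0.21  -0.252 -3.804 -0.005  0.105  0.008] sd [0.374 0.397 0.496 0.025 0.024 0.031] ee [511.5 246.1 127.9] [ 0.      0.0388  0.9992 -0.    ] 25.624002759561307 15.6
off 0.02754023813540493 cog [511.55971944 246.0761114  127.87421457] yaw -0.0777208254680103 shift [-29.94563842   1.05331415 127.87498927]
```

View pics/st.png

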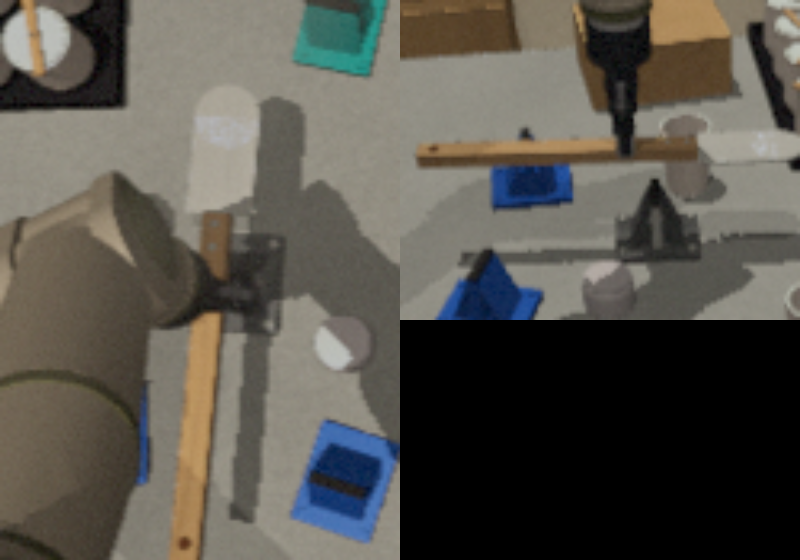

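The paddle is parallel to the stand's x and sits above it, with its handle over the ridge at crop (655,150) and the ridge top at (655,185) in the side view. I add a 1 mm correction and lower it.

>>> drive_tool(
  increments=[
    [[-1, -1, 4], [0, 0, 0]],
    [[0, 0, 8], [0, 0, 0]],
    [[0, 0, 9], [0, 0, 0]],
    [[0, 0, 9], [0, 0, 0]],
    [[0, 0, 8], [0, 0, 0]],
    [[0, 0, 6], [0, 0, 0]],
    [[0, 0, 4], [0, 0, 0]],
    [[0, 0, 2], [0, 0, 0]],
  ],
)

```text
clock: 16.45
ee_pos: [512.4, 244.9, 77.4]
tool_rot: [-0.0, 0.039, 0.999, -0.0]
contact_force: [0.2, 0.2, -3.8]
gripper_width: 25.6
gripper_force: 79.1
```

>>> drive_tool(
  increments=[
    [[0, 0, 1], [0, 0, 0]],
    [[0, 0, 0.5], [0, 0, 0]],
    [[0, 0, 0.5], [0, 0, 0]],
    [[0, 0, 0.5], [0, 0, 0]],
    [[0, 0, 0.5], [0, 0, 0]],
    [[0, 0, 0.5], [0, 0, 0]],
    [[0, 0, 0.5], [0, 0, 0]],
    [[0, 0, 0], [0, 0, 0]],
  ],
)

```text
clock: 17.25
ee_pos: [512.4, 244.9, 73.9]
tool_rot: [-0.0, 0.039, 0.999, -0.0]
contact_force: [-0.5, -0.8, -4.2]
gripper_width: 25.9
gripper_force: 79.1
```

```bash
python3 -c "
from h import *
wrench(8)"
```

```text
F,T [-0.267 -0.091 -3.676  0.01   0.12  -0.006] sd [0.605 0.596 0.471 0.037 0.028 0.028] ee [512.5 245.   73.9] [1.000e-04 3.890e-02 9.992e-01 0.000e+00] 25.767944979109718 17.65
```

>>> drive_tool(
  increments=[
    [[0, 0, 0.3], [0, 0, 0]],
    [[0, 0, 0.3], [0, 0, 0]],
    [[0, 0, 0.3], [0, 0, 0]],
    [[0, 0, 0.3], [0, 0, 0]],
    [[0, 0, 0.3], [0, 0, 0]],
    [[0, 0, 0.3], [0, 0, 0]],
    [[0, 0, 0.2], [0, 0, 0]],
    [[0, 0, 0], [0, 0, 0]],
  ],
)

```text
clock: 18.45
ee_pos: [512.5, 245.0, 71.9]
tool_rot: [0.0, 0.039, 0.999, -0.0]
contact_force: [0.0, -0.5, -4.1]
gripper_width: 25.7
gripper_force: 79.1
```

>>> drive_tool(
  increments=[
    [[0, 0, 0.2], [0, 0, 0]],
    [[0, 0, 0], [0, 0, 0]],
    [[0, 0, 0.2], [0, 0, 0]],
    [[0, 0, 0], [0, 0, 0]],
    [[0, 0, 0.2], [0, 0, 0]],
    [[0, 0, 0], [0, 0, 0]],
    [[0, 0, 0.2], [0, 0, 0]],
    [[0, 0, 0], [0, 0, 0]],
  ],
)

```text
clock: 19.25
ee_pos: [512.3, 245.0, 71.3]
tool_rot: [-0.0, 0.039, 0.999, 0.0]
contact_force: [-3.2, -0.7, 4.3]
gripper_width: 25.4
gripper_force: 80.0
```

```bash
python3 -c "
from h import *
wrench(8)"
```

```text
F,T [-3.645 -0.499  5.288 -0.13   0.694 -0.025] sd [0.682 0.48  0.555 0.031 0.039 0.025] ee [512.3 245.   71.3] [-1.000e-04  3.890e-02  9.992e-01  0.000e+00] 25.477134848266438 19.65
```

>>> drive_tool(
  increments=[
    [[0, 0, -0.1], [0, 0, 0]],
    [[0, 0, 0], [0, 0, 0]],
    [[0, 0, -0.1], [0, 0, 0]],
    [[0, 0, 0], [0, 0, 0]],
    [[0, 0, -0.1], [0, 0, 0]],
    [[0, 0, 0], [0, 0, 0]],
    [[0, 0, 0], [0, 0, 0]],
    [[0, 0, 0], [0, 0, 0]],
  ],
)

```text
clock: 20.45
ee_pos: [512.3, 245.0, 71.4]
tool_rot: [-0.0, 0.039, 0.999, -0.0]
contact_force: [-3.3, -0.9, 4.5]
gripper_width: 25.5
gripper_force: 80.0
```

```bash
python3 -c "
from h import *
w,sd=wrench(10)
sd=cv2.cvtColor(sd,cv2.COLOR_RGB2BGR);top=cv2.cvtColor(read_camera('top'),cv2.COLOR_RGB2BGR)
o=np.zeros((480,800,3),np.uint8);o[:,:640]=cv2.resize(sd[115:175,190:270],(640,480),interpolation=cv2.INTER_CUBIC);o[:320,640:]=cv2.resize(top[140:270,135:200],(160,320))
cv2.imwrite('pics/c.png',o)
for y in(231,259):print([proj('side',[x,y,z]).round(1).tolist() for x,z in((512,80),(535,80),(541,80),(547,80))])"
```

```text
F,T [-4.159  0.319  4.297 -0.03   0.887 -0.005] sd [0.456 0.449 0.323 0.031 0.068 0.041] ee [512.6 245.   71.4] [1.000e-04 3.890e-02 9.992e-01 0.000e+00] 25.709093799663318 20.95
[[221.0, 147.6], [226.7, 147.2], [228.2, 147.0], [229.7, 146.9]]
[[220.5, 143.7], [226.1, 143.2], [227.5, 143.1], [229.0, 143.0]]
```

View pics/c.png

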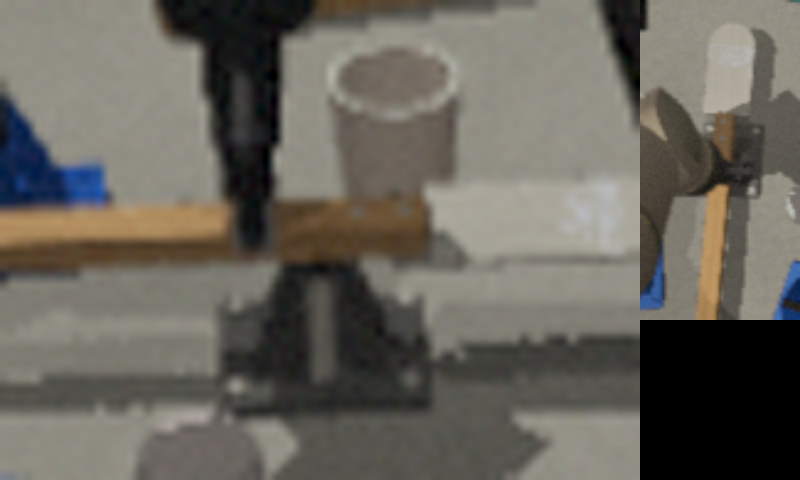

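The side view shows the fingers at crop (250,240), the ridge strip at about x=318 and the paddle lying on it, level. The ridge looks a few mm farther ahead than I estimated, so I check it with both cameras.

```bash
python3 - <<'E'
from h import *
for p in((584,208,14),(495,215,14),(590,278,14),(499,285,14)):print(p,proj("side",p).round(1),proj("top",p).round(1))
S=lambda u,v:(190+u/4,125+(v-290)/4)
P=lambda u,v:(110+u/4,170+v/4)
# same bolts, both views (near-left, near-right, far-left, far-right in side)
for s,t in(((118,441),(281,189)),((206,437),(289,92)),((122,407),(204,187)),((203,403),(213,88))):
    print(inter("side",S(*s),"top",P(*t)), onz("side",S(*s),14).round(1), onz("top",P(*t),14).round(1))
print("near bolts now",onz("side",(219.6,162.9),14),onz("side",(241.4,162.25),14))
print("ridge near end",onz("side",(229.75,148),80),onz("side",S(158,355),80))
# bolts by blob in raw pics
for n,(x0,x1,y0,y1) in dict(side=(215,247,138,168),top=(158,188,188,222)).items():
    g=cv2.cvtColor(cv2.imread(f"pics/{n}0.png"),cv2.COLOR_BGR2GRAY)[y0:y1,x0:x1]
    print(n);print("\n".join(" ".join(f"{v:3d}" for v in r) for r in g[::1 if n=="top" else 1]) if n=="side" else "")
E
```

```text
(584, 208, 14) [239.8 162.5] [182.1 193.1]
(495, 215, 14) [218.2 163.4] [180.1 217.2]
(590, 278, 14) [239.3 152.4] [163.2 192. ]
(499, 285, 14) [217.9 153.3] [161.  216.7]
(array([497.70269372, 214.03564014,  17.03463723]), np.float64(5.956219825070384)) [500.8 218.4  14. ] [495.  214.5  14. ]
(array([587.51224456, 206.95537543,  17.4001488 ]), np.float64(6.989970872914544)) [591.5 212.   14. ] [584.5 207.5  14. ]
(array([504.70256988, 287.69774535,   5.16286197]), np.float64(10.53933781584579)) [509.5 276.5  14. ] [498.7 285.1  14. ]
(array([593.89381281, 279.82768124,   7.20872708]), np.float64(5.324408289564867)) [595.6 271.2  14. ] [590.2 277.9  14. ]
near bolts now [501.12443062 217.32777166  14.        ] [590.68922035 208.73221887  14.        ]
ridge near end [546.59103615 223.47898099  80.        ] [550.2676974  271.09802881  80.        ]
side
141 138 138 140 140 141 143 143 143 140 142 144 142 141 143 143 142 129 102  95  96  99  99 103 103 104 102 100  97  93  86 103
140 140 140 139 139 140 140 142 140 139 137 142 141 142 143 140 140 131 100  94  98  99 100 100 102 101  99  
[... 2906 characters left out ...]
  46  44  45  60  60  67  79 126 146 108  76 137 144 142
142 142 107 107 140 119  90  76  84  83  82  68  64  61  67  60  64  65  62  61  64  82  88  85  85  96  96  70  78 133 143 143
138 140 108  73  86  72  81  82  75  77  76  77  74  77  76  73  72  71  75  74  72  75  77  79  76  74  70  72  66 133 146 144
138 141 101  74  73  69  71  65  56  54  53  54  49  47  49  41  43  38  39  39  41  38  35  41  36  39  40  43  51 133 146 145
154 150 112  98  62  37  41  51  46  43  48  45  54  51  46  48  75  60  60  89  97  98  98  98  99  98  99 103 103 137 146 146
169 169 155 151 128 114 101 106 105 107 105 104 108 109 104 105 123 116 110 137 144 143 146 142 142 144 143 142 144 146 143 148
top
```

>>> drive_tool(
  increments=[
    [[0, 0, -1], [0, 0, 0]],
    [[0, 0, -0.7], [0, 0, 0]],
    [[-1, 0, 0], [0, 0, 0]],
    [[-1, 0, 0], [0, 0.02, 0]],
    [[0, 0, 0.3], [0, 0, 0]],
    [[0, 0, 0.3], [0, 0, 0]],
    [[0, 0, 0.3], [0, 0, 0]],
    [[0, 0, 0], [0, 0, 0]],
  ],
)

```text
clock: 21.8
ee_pos: [514.7, 244.7, 72.3]
tool_rot: [-0.01, 0.039, 0.999, 0.0]
contact_force: [0.7, -1.1, -1.6]
gripper_width: 25.6
gripper_force: 79.3
```

```bash
python3 -c "
from h import *
wrench(16)"
```

```text
F,T [ 0.664 -0.362 -1.99  -0.092 -0.153 -0.006] sd [0.54  0.484 0.705 0.039 0.04  0.026] ee [514.5 244.8  72.2] [-9.900e-03  3.890e-02  9.992e-01  4.000e-04] 25.326378377602335 22.6
```

>>> drive_tool(
  increments=[
    [[0, 0, 0.2], [0, 0, 0]],
    [[0, 0, 0.2], [0, 0, 0]],
    [[0, 0, 0], [0, 0, 0]],
    [[0, 0, 0], [0, 0, 0]],
    [[0, 0, 0], [0, 0, 0]],
    [[0, 0, 0], [0, 0, 0]],
    [[0, 0, 0], [0, 0, 0]],
    [[0, 0, 0], [0, 0, 0]],
  ],
)

```text
clock: 23.4
ee_pos: [514.3, 244.9, 71.9]
tool_rot: [-0.01, 0.039, 0.999, 0.0]
contact_force: [-0.9, 0.1, 4.0]
gripper_width: 25.9
gripper_force: 79.9
```

```bash
python3 -c "
from h import *
wrench(20)"
```

```text
F,T [-2.055e+00 -2.340e-01  4.679e+00 -3.700e-02  3.390e-01 -2.000e-03] sd [0.397 0.521 0.447 0.041 0.084 0.024] ee [514.3 244.9  71.8] [-1.000e-02  3.880e-02  9.992e-01  4.000e-04] 25.295884773903257 24.4
```

>>> drive_tool(
  increments=[
    [[0, 0, -1.2], [0, 0, 0]],
    [[0, 0, 0], [0, -0.02, 0]],
    [[0, 0, 0], [0, -0.02, 0]],
    [[0, 0, 0.5], [0, 0, 0]],
    [[0, 0, 0.4], [0, 0, 0]],
    [[0, 0, 0.4], [0, 0, 0]],
    [[0, 0, 0.2], [0, 0, 0]],
    [[0, 0, 0], [0, 0, 0]],
  ],
)

```text
clock: 25.2
ee_pos: [514.6, 244.7, 71.4]
tool_rot: [0.01, 0.039, 0.999, -0.0]
contact_force: [-0.2, -0.7, -4.7]
gripper_width: 25.5
gripper_force: 79.1
```

```bash
python3 -c "
from h import *
wrench(10)"
```

```text
F,T [ 0.087 -0.232 -3.926  0.029  0.158  0.016] sd [0.472 0.51  0.512 0.028 0.021 0.025] ee [514.5 244.8  71.5] [ 1.000e-02  3.890e-02  9.992e-01 -4.000e-04] 25.28061017455835 25.7
```

>>> drive_tool(
  increments=[
    [[0, 0, 0.3], [0, 0, 0]],
    [[0, 0, 0.3], [0, 0, 0]],
    [[0.1, 0, 0.2], [0, 0, 0]],
    [[0.1, 0, 0.1], [0, 0, 0]],
    [[0.1, 0, 0], [0, 0, 0]],
    [[0, 0, 0], [0, 0, 0]],
    [[0, 0, 0], [0, 0, 0]],
    [[0, 0, 0], [0, 0, 0]],
  ],
)

```text
clock: 26.5
ee_pos: [514.3, 244.9, 70.8]
tool_rot: [0.01, 0.039, 0.999, -0.0]
contact_force: [-1.0, -0.9, 4.2]
gripper_width: 25.8
gripper_force: 80.0
```

```bash
python3 -c "
from h import *
wrench(10)"
```

```text
F,T [-1.661 -0.754  5.587 -0.193  0.288 -0.033] sd [0.53  0.44  0.375 0.025 0.033 0.028] ee [514.3 244.9  70.8] [ 1.020e-02  3.890e-02  9.992e-01 -3.000e-04] 25.333744232741736 27.0
```

>>> drive_tool(
  increments=[
    [[0.1, 0, 0], [0, 0, 0]],
    [[0.1, 0, 0], [0, 0, 0]],
    [[0.1, 0, 0], [0, 0, 0]],
    [[0, 0, 0], [0, 0, 0]],
    [[0, 0, 0], [0, 0, 0]],
    [[0, 0, 0], [0, 0, 0]],
    [[0, 0, 0], [0, 0, 0]],
    [[0, 0, 0], [0, 0, 0]],
  ],
)

```text
clock: 27.8
ee_pos: [514.3, 244.9, 70.7]
tool_rot: [0.01, 0.039, 0.999, -0.0]
contact_force: [0.2, -0.8, 5.1]
gripper_width: 25.5
gripper_force: 80.1
```

```bash
python3 -c "
from h import *
wrench(20)"
```

```text
F,T [-0.335 -1.05   5.402 -0.257 -0.085 -0.012] sd [0.469 0.376 0.563 0.022 0.034 0.041] ee [514.3 244.9  70.7] [ 1.030e-02  3.900e-02  9.992e-01 -3.000e-04] 25.63845372876724 28.8
```

>>> drive_tool(
  increments=[
    [[0, 0, -0.6], [0, 0, 0]],
    [[0, 0, -0.6], [0, -0.015, 0]],
    [[0, 0, 0], [0, -0.015, 0]],
    [[0, 0, 0], [0, 0, 0]],
    [[0, 0, 0], [0, 0, 0]],
    [[0, 0, 0], [0, 0, 0]],
    [[0, 0, 0], [0, 0, 0]],
    [[0, 0, 0], [0, 0, 0]],
  ],
)

```text
clock: 29.6
ee_pos: [514.0, 244.8, 71.7]
tool_rot: [0.025, 0.039, 0.999, -0.001]
contact_force: [0.9, 0.1, -3.5]
gripper_width: 25.2
gripper_force: 79.1
```

```bash
python3 -c "
from h import *
wrench(12)"
```

```text
F,T [ 2.610e-01 -7.500e-02 -3.733e+00  2.200e-02  2.090e-01 -2.000e-03] sd [0.464 0.31  0.495 0.022 0.03  0.03 ] ee [513.9 244.8  71.8] [ 0.025   0.0389  0.9989 -0.001 ] 25.49371735216975 30.2
```

>>> drive_tool(
  increments=[
    [[0, 0, 0.5], [0, 0, 0]],
    [[0, 0, 0.5], [0, 0, 0]],
    [[0, 0, 0.3], [0, 0, 0]],
    [[0, 0, 0.3], [0, 0, 0]],
    [[0.2, 0, 0.2], [0, 0, 0]],
    [[0.2, 0, 0], [0, 0, 0]],
    [[0.1, 0, 0], [0, 0, 0]],
    [[0, 0, 0], [0, 0, 0]],
  ],
)

```text
clock: 31.0
ee_pos: [513.8, 244.9, 70.2]
tool_rot: [0.025, 0.039, 0.999, -0.001]
contact_force: [-0.1, -0.8, 0.9]
gripper_width: 25.3
gripper_force: 79.6
```

```bash
python3 -c "
from h import *
wrench(12)"
```

```text
F,T [ 0.584 -0.802  1.817 -0.234 -0.131 -0.039] sd [0.816 0.617 0.455 0.038 0.088 0.041] ee [513.7 244.9  70.1] [ 2.520e-02  3.890e-02  9.989e-01 -9.000e-04] 25.497633837858654 31.6
```

>>> drive_tool(
  increments=[
    [[0, 0, -1.1], [0, 0, 0]],
    [[-0.8, 0, -1.1], [0, 0.025, 0]],
    [[-0.7, 0, 0], [0, 0.025, 0]],
    [[0, 0, 0], [0, 0, 0]],
    [[0, 0, 0.2], [0, 0, 0]],
    [[0, 0, 0.2], [0, 0, 0]],
    [[0, 0, 0.1], [0, 0, 0]],
    [[0, 0, 0], [0, 0, 0]],
  ],
)

```text
clock: 32.4
ee_pos: [514.5, 244.7, 71.7]
tool_rot: [-0.0, 0.039, 0.999, -0.0]
contact_force: [0.7, -0.2, -3.2]
gripper_width: 25.6
gripper_force: 79.2
```

```bash
python3 -c "
from h import *
wrench(12)"
```

```text
Traceback (most recent call last):
  File "h.py", line 17, in wrench
    sd=read_camera("side");s=sensors.sense();A.append(np.r_[s['contact_force'],s['ft_torque']])
ValueError: 200 camera calls are used up
```

Camera calls are used up; from here I go by the force readings.

>>> drive_tool(
  increments=[
    [[-0.3, 0, 0], [0, 0, 0]],
    [[0, 0, 0.1], [0, 0, 0]],
    [[0, 0, 0.1], [0, 0, 0]],
    [[0, 0, 0.1], [0, 0, 0]],
    [[0, 0, 0], [0, 0, 0]],
    [[0, 0, 0], [0, 0, 0]],
    [[0, 0, 0], [0, 0, 0]],
    [[0, 0, 0], [0, 0, 0]],
  ],
)

```text
clock: 33.2
ee_pos: [515.1, 244.9, 71.5]
tool_rot: [0.0, 0.039, 0.999, 0.0]
contact_force: [-3.1, -0.9, 1.4]
gripper_width: 25.4
gripper_force: 79.7
```

```bash
python3 -c "
from h import *
s=sensors.sense();print(s['ee_pos'],s['contact_force'],s['ft_torque'])"
```

```text
[515.13198144 244.87851699  71.49327547] [-3.10229535 -0.8916285   1.40454151] [ 0.01906788  0.60565495 -0.04374273]
```

>>> drive_tool(
  increments=[
    [[0.2, 0, 0], [0, 0, 0]],
    [[0.2, 0, 0], [0, 0, 0]],
    [[0.1, 0, 0], [0, 0, 0]],
    [[0, 0, 0], [0, 0, 0]],
    [[0, 0, 0], [0, 0, 0]],
    [[0, 0, 0], [0, 0, 0]],
    [[0, 0, 0], [0, 0, 0]],
    [[0, 0, 0], [0, 0, 0]],
  ],
)

```text
clock: 34.0
ee_pos: [515.1, 244.9, 71.5]
tool_rot: [0.0, 0.039, 0.999, 0.0]
contact_force: [1.2, 0.4, -0.5]
gripper_width: 25.7
gripper_force: 79.5
```

```bash
python3 -c "
from h import *
s=sensors.sense();print(s['ee_pos'],s['contact_force'],s['ft_torque'])"
```

```text
[515.10514553 244.88206255  71.46788681] [ 1.15077069  0.350331   -0.52391809] [-0.03572031 -0.31146035  0.00422161]
```

>>> drive_tool(
  increments=[
    [[-0.1, 0, 0], [0, 0, 0]],
    [[0, 0, 0.1], [0, 0, 0]],
    [[0, 0, 0], [0, 0, 0]],
    [[0, 0, 0], [0, 0, 0]],
    [[0, 0, 0], [0, 0, 0]],
    [[0, 0, 0], [0, 0, 0]],
    [[0, 0, 0], [0, 0, 0]],
    [[0, 0, 0], [0, 0, 0]],
  ],
  newtons=20,
)

```text
clock: 34.8
ee_pos: [515.0, 244.8, 71.4]
tool_rot: [0.0, 0.039, 0.999, 0.0]
contact_force: [2.5, -0.1, 1.6]
gripper_width: 25.4
gripper_force: 79.6
```

```bash
python3 -c "
from h import *
s=sensors.sense();print(s['ee_pos'],s['contact_force'],s['ft_torque'],s['gripper_width'],s['gripper_force'])"
```

```text
[514.95210607 244.83023705  71.37913301] [ 2.48965842 -0.09978856  1.56630578] [ 0.03015356 -0.57959907  0.01757485] 25.434881117070454 79.59640860557556
```

>>> drive_tool(
  increments=[
    [[-0.15, 0, 0], [0, 0, 0]],
    [[-0.1, 0, 0], [0, 0, 0]],
    [[0, 0, 0], [0, 0, 0]],
    [[0, 0, 0], [0, 0, 0]],
    [[0, 0, 0], [0, 0, 0]],
    [[0, 0, 0], [0, 0, 0]],
    [[0, 0, 0], [0, 0, 0]],
    [[0, 0, 0], [0, 0, 0]],
  ],
  jaw=22,
  newtons=20,
)

```text
clock: 35.6
ee_pos: [514.9, 244.8, 71.4]
tool_rot: [-0.0, 0.039, 0.999, 0.0]
contact_force: [1.8, 0.7, 3.2]
gripper_width: 25.7
gripper_force: 79.8
```

```bash
python3 -c "
from h import *
s=sensors.sense();print(s['ee_pos'],s['contact_force'],s['ft_torque'],s['gripper_width'],s['gripper_force'])"
```

```text
[514.94562509 244.81049565  71.36721088] [1.7725664  0.74118594 3.22613364] [ 0.17704005 -0.28777506 -0.03594931] 25.67974743639579 79.78858709335327
```

```bash
python3 - <<'E'
import numpy as np
# tcp, noseup, N, Fx, T-Tfree, weight(samples), edge
D=np.array([[512.3,0,9.09,-3.645,.584,8],[512.6,0,8.1,-4.159,.777,10],[514.5,-.02,1.81,.664,-.215,16],[514.3,-.02,8.48,-2.055,.277,20],
[514.3,.02,9.39,-1.661,.130,10],[514.3,.02,9.2,-.335,-.243,20],[513.7,.05,5.55,.584,-.34,12],
[515.1,0,5.2,-3.1,.496,1],[515.1,0,3.3,1.15,-.421,1],[514.95,0,5.4,2.49,-.69,1],[514.95,0,7,1.77,-.398,1]])
for e in(0,3,6):
  t,p,N,F,T,w=D.T
  # T=-L F -(c - e*sign(p) - t + L p)N
  A=np.c_[-F-p*N,-N];y=T+(-e*np.sign(p)-t+530)*1e-3*N
  W=np.sqrt(w)
  s,_,_,_=np.linalg.lstsq(A*W[:,None],y*W,rcond=None);r=y-A@s
  cov=np.linalg.inv((A*W[:,None]).T@(A*W[:,None]))*np.mean(w*r*r)
  print(e,"L",s[0],"c",530+1e3*s[1],"+-",1e3*cov[1,1]**.5,r.round(3))
E
```

```text
0 L 0.23668453214709906 c 541.8650689035765 +- 1.7543129688909844 [-0.01   0.03  -0.017 -0.016  0.04  -0.025  0.02  -0.099 -0.06   0.045
  0.209]
3 L 0.24293535267085056 c 543.7333784723282 +- 1.7940996162000227 [-0.016  0.019 -0.004  0.012  0.02  -0.036  0.019 -0.108 -0.047  0.07
  0.233]
6 L 0.249186173194602 c 545.6016880410801 +- 2.201767933896537 [-0.022  0.008  0.009  0.039  0.    -0.048  0.018 -0.118 -0.034  0.096
  0.258]
```

A fit over all the contact readings puts the ridge at x≈544±2 mm, in line with the cameras. The balance point is at 544, so I relax the load and let go.

>>> drive_tool(
  increments=[
    [[-0.1, 0, -0.1], [0, 0, 0]],
    [[0, 0, 0], [0, 0, 0]],
    [[0, 0, 0], [0, 0, 0]],
    [[0, 0, 0], [0, 0, 0]],
    [[0, 0, 0], [0, 0, 0]],
    [[0, 0, 0], [0, 0, 0]],
    [[0, 0, 0], [0, 0, 0]],
    [[0, 0, 0], [0, 0, 0]],
  ],
)

```text
clock: 36.4
ee_pos: [515.0, 244.8, 71.4]
tool_rot: [-0.0, 0.039, 0.999, 0.0]
contact_force: [-0.4, 1.6, 1.6]
gripper_width: 25.8
gripper_force: 79.8
```

>>> drive_tool(
  increments=[
    [[0, 0, 0], [0, 0, 0]],
    [[0, 0, 0], [0, 0, 0]],
    [[0, 0, 0], [0, 0, 0]],
    [[0, 0, 0], [0, 0, 0]],
    [[0, 0, 0], [0, 0, 0]],
    [[0, 0, 0], [0, 0, 0]],
    [[0, 0, 0], [0, 0, 0]],
    [[0, 0, 0], [0, 0, 0]],
  ],
  jaw=70,
)

```text
clock: 37.2
ee_pos: [515.1, 244.7, 71.4]
tool_rot: [0.0, 0.039, 0.999, -0.0]
contact_force: [-0.3, -0.0, 0.1]
gripper_width: 69.9
gripper_force: 0.0
```

>>> drive_tool(
  increments=[
    [[0, 0, -5], [0, 0, 0]],
    [[0, 0, -10], [0, 0, 0]],
    [[0, 0, -15], [0, 0, 0]],
    [[0, 0, -20], [0, 0, 0]],
    [[0, 0, -20], [0, 0, 0]],
    [[0, 0, -20], [0, 0, 0]],
    [[0, 0, -20], [0, 0, 0]],
    [[0, 0, -10], [0, 0, 0]],
  ],
)

```text
clock: 38.0
ee_pos: [515.7, 245.0, 193.9]
tool_rot: [0.001, 0.039, 0.999, 0.001]
contact_force: [-0.1, 0.2, 0.4]
gripper_width: 69.5
gripper_force: 0.0
```

>>> drive_tool(
  increments=[
    [[0, 0, 0], [0, 0, 0]],
    [[0, 0, 0], [0, 0, 0]],
    [[0, 0, 0], [0, 0, 0]],
    [[0, 0, 0], [0, 0, 0]],
    [[0, 0, 0], [0, 0, 0]],
    [[0, 0, 0], [0, 0, 0]],
    [[0, 0, 0], [0, 0, 0]],
    [[0, 0, 0], [0, 0, 0]],
  ],
)

```text
clock: 38.8
ee_pos: [515.1, 244.7, 191.3]
tool_rot: [-0.0, 0.039, 0.999, -0.0]
contact_force: [-0.6, -0.2, -0.6]
gripper_width: 70.1
gripper_force: 0.0
```

>>> drive_tool(
  increments=[
    [[0, 0, 0], [0, 0, 0]],
    [[0, 0, 0], [0, 0, 0]],
    [[0, 0, 0], [0, 0, 0]],
    [[0, 0, 0], [0, 0, 0]],
    [[0, 0, 0], [0, 0, 0]],
    [[0, 0, 0], [0, 0, 0]],
    [[0, 0, 0], [0, 0, 0]],
    [[0, 0, 0], [0, 0, 0]],
  ],
)

```text
clock: 39.6
ee_pos: [515.1, 244.7, 191.4]
tool_rot: [0.0, 0.039, 0.999, -0.0]
contact_force: [0.5, 0.0, -0.2]
gripper_width: 69.8
gripper_force: 0.0
```

>>> drive_tool(
  increments=[
    [[0, 0, 0], [0, 0, 0]],
    [[0, 0, 0], [0, 0, 0]],
    [[0, 0, 0], [0, 0, 0]],
    [[0, 0, 0], [0, 0, 0]],
    [[0, 0, 0], [0, 0, 0]],
    [[0, 0, 0], [0, 0, 0]],
    [[0, 0, 0], [0, 0, 0]],
    [[0, 0, 0], [0, 0, 0]],
  ],
)

```text
clock: 40.4
ee_pos: [515.1, 244.8, 191.4]
tool_rot: [-0.0, 0.039, 0.999, -0.0]
contact_force: [1.1, -0.8, -0.4]
gripper_width: 70.1
gripper_force: 0.0
```

>>> drive_tool(
  increments=[
    [[0, 0, 0], [0, 0, 0]],
    [[0, 0, 0], [0, 0, 0]],
    [[0, 0, 0], [0, 0, 0]],
    [[0, 0, 0], [0, 0, 0]],
    [[0, 0, 0], [0, 0, 0]],
    [[0, 0, 0], [0, 0, 0]],
    [[0, 0, 0], [0, 0, 0]],
    [[0, 0, 0], [0, 0, 0]],
  ],
)

```text
clock: 41.2
ee_pos: [515.1, 244.8, 191.4]
tool_rot: [0.0, 0.039, 0.999, -0.0]
contact_force: [-0.7, 0.5, -0.2]
gripper_width: 70.1
gripper_force: 0.0
```

```bash
python3 -c "
from h import *
print(sensors.sense()['clock'],env.job_done())"
```

```text
the job is handed in; nothing more can be done
41.2 None
```

I set the paddle across the stand's ridge by feel, let it go, moved the arm clear and handed the job in at 41.2 s; I had used up the camera calls by then, so I couldn't check by picture that it stayed level after release, and no verdict came back.

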